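# Load a test cartridge into the blood analyser

## Task

Take the notched test cartridge from the stand and push it, notch towards the analyser's display side, down into the analyser's well until it clicks and stays held by the catch ball; stop pressing as soon as it clicks, for the contacts under it are delicate. Then shut the analyser's light lid over it. Leave the other cartridge in the stand and the supplies on the worktop where they are.

Things in the scene. Friction and masses are not known exactly. Their poses are not given: they have to be found in the camera images.
- test_cartridge: The cartridge to load: flat upright white plastic block, 24 mm along its x, 12 mm along its y, 70 mm tall, 25 to 50 g, fine ribs near the top. Origin: centre of its underside, z up. It stands in an end slot of the stand, 58 mm of it clear above; grip it across its y (12 mm) near the top. The -x edge tapers in by 3.6 mm over the lowest 7 mm as a lead-in.
- notch (a point): Lower lip of the catch notch in the test cartridge's -x edge, 13 mm above its underside. The notch reaches from there to 27.5 mm above the underside, 3.5 mm deep with sloping ends; below it the edge is plain down to 7 mm. In the stand this edge looks towards the robot. Axes as the cartridge.
- check_cartridge: The other cartridge, which stays in the opposite end slot of the stand: same 24 x 12 mm section and white plastic, but only 54 mm tall and without a notch. Origin: centre of its underside.
- cartridge_stand: Grey plastic stand, fixed, 150 mm along its x, 44 mm along its y, 16 mm high, origin under its centre, its -x end nearer the robot. Three slots in a row at x = -46, 0, +46 mm, each 12 mm deep; a cartridge in a slot has the axes of the stand and its underside 4 mm above the worktop. The bench centrifuge between stand and analyser (x over 0.51 m, up to 0.4 m high) is in the way: pass in front of it.
- analyser: Small bench blood analyser, fixed, white with a grey deck, 140 mm along y; its front with the sloping display looks to -x. Origin: on the worktop under the centre of the well, z up. Deck 70 mm above the worktop; front console (x = -92 to -50 mm) 75 mm high; low back part (x = 64 to 115 mm) 52 mm high.
- well_mouth (a point): Nominal centre of the well's mouth, 84 mm above the worktop, axes as the analyser. The well is a slot 25.2 mm along x by 13.2 mm along y, mouth chamfered 2 mm, in an aluminium block 46 x 34 mm. The block (with ball and plate) is clamped at the beam height of the test: its true rim lies up to 10 mm above or below this point, which does not follow it.
- catch_ball (a joint): How far (m) the sprung steel catch ball is pushed back into the well's -x wall: 0 out, about 0.003 on a plain edge. It stands 4 mm out, 16 mm below the true rim. Going in takes 8 to 14 N from 14 mm below the rim, then about 4 N; at about 31 mm the push drops as the ball snaps into the notch. Held, the underside is 33 to 34 mm below the rim and 36 mm stand out.
- contact_plate (a point): Nominal place of the small sprung contact plate in the well, 32.5 mm below the nominal rim (it really lies that far below the true rim). It yields 3 N per mm: about 3 N when the cartridge is held by the ball, 8 N (its contacts suffer) when the underside is 35 mm below the true rim. So stop as soon as the click is felt or within 2 mm after.
- lid (a joint): Angle of the analyser's grey light lid (rad): 0 shut, 1.6 to 1.85 as found, thrown open to the back; light friction (about 1 N at its edge) keeps it where it is left. A hood open below, 105 mm from hinge to front, 58 mm along y. Shut, its flat roof is 67 mm above the hinge line and spans x = +59 to -47 mm of the analyser; open, the roof faces back and the front edge is on top.
- lid_hinge (a point): Middle of the lid's hinge line, which runs along the analyser's y, at x = +60 mm, 73 mm above the worktop. Axes as the analyser.
- lid_edge (a point): Middle of the lid's front roof edge, 107 mm from the hinge line along the lid and 67 mm from it across; on top at the back while the lid is open. Axes turn with the lid.
- tape_roll: Roll of surgical tape standing loose on the worktop, 33 mm across, 50 mm high; not to be disturbed. Origin: centre of its underside.
- needle_pack: Blister packet with a needle, 30 x 86 x 9 mm, lying loose on the worktop; not to be disturbed. Origin: centre of its underside.

How it is judged:
On the way:
1. The test cartridge is clicked home in the well, upright, with the catch ball out in its notch, while the lid is still open (z of test_cartridge in the frame of analyser between 0.038 and 0.062 m and x of test_cartridge in the frame of analyser between -0.003 and 0.003 m and y of test_cartridge in the frame of analyser between -0.003 and 0.003 m and angle between the z axis of test_cartridge and the z axis of analyser, either way round below 0.08 rad and value of joint catch_ball below 0.0013 m and value of joint lid above 0.8 rad and contact force between test_cartridge and contact_plate above 1 N), for 0.2 s.
At the end, for the whole second after the job is handed in: The test cartridge is clicked in the well, released, at rest: within 3 mm of its centre and 5 degrees of upright, underside 38 to 62 mm above the worktop, catch ball out in the notch (under 1.3 mm), over 1 N on the contact plate; the lid is shut (under 0.06 rad) (z of test_cartridge in the frame of analyser between 0.038 and 0.062 m and x of test_cartridge in the frame of analyser between -0.003 and 0.003 m and y of test_cartridge in the frame of analyser between -0.003 and 0.003 m and angle between the z axis of test_cartridge and the z axis of analyser, either way round below 0.08 rad and value of joint catch_ball below 0.0013 m and value of joint lid below 0.06 rad and linear speed of test_cartridge below 0.01 m/s and contact force between test_cartridge and contact_plate above 1 N); the robot touches nothing.
It fails at once if the test cartridge presses on the contact plate with more than 8 N (contact force between test_cartridge and contact_plate above 8 N).
It fails at once if the other cartridge is moved more than 15 mm (distance of check_cartridge from where it was at the start of the episode above 0.015 m).
It fails at once if the tape roll is moved more than 25 mm (distance of tape_roll from where it was at the start of the episode above 0.025 m).
It fails at once if the needle packet is moved more than 25 mm (distance of needle_pack from where it was at the start of the episode above 0.025 m).
It also fails if it takes over 64 s, if anything falls off the work surface, if the arm or the gripper's body presses on something with over 40 N, if the wrist force passes 120 N, or if a joint passes its speed limit or range.

## Robot

A 7-joint arm with a two-finger parallel gripper is mounted at the origin on a cart in front of the work surface, level with it; the furniture and walls round the work are solid. World frame = base frame: x ahead of the robot, y to its left, z up, the work surface at z = 0. Lengths are in m, angles in rad, forces in N, time in s.
With the tool pointing down it reaches from about 0.375 to 0.925 m from the base axis. Payload 3.1 kg.
Tool frame: the origin (TCP) lies between the finger pads; the fingertips stand 19 mm ahead of it and the grasp point (between the pads) is the TCP; z points along the fingers, y is the line along which they close (so a half turn about z gives the same grasp; the last joint's range is limited). The gripper opens to 85 mm and grips with 20 to 120 N. Pads are 22 mm wide; open, the fingers measure 114 mm over their backs; the gripper's body (76 mm by 85 mm) begins 54 mm behind the grasp point. The pads swing forward as they close: fully open they stand 13 mm farther back than shut.
Start: joints at [-1.425, 0.383, 0.044, 1.598, -0.018, 1.161, -0.05], TCP at [0.157, 0.631, 0.25] pointing down, gripper open.
Joint ranges: [-2.61, 2.61], [-0.41, 2.15], [-1.48, 1.57], [0, 2.5], [-1.57, 4.71], [0.05, 1.97], [-2.85, 2.85]. Speed limits (rad/s): [2.79, 2.79, 3.14, 3.14, 3.14, 3.14, 3.14].

## Interface

Orientations are given as a unit quaternion [x, y, z, w].
In Python, from bench import move_ptp, movel, move_j, move_gripper, pause, inverse_kinematics, read_camera, camera_params, MotionError, sign_off, look_for, tip_of, read_time_s, read_qpos, read_joint_vel, read_effort, read_eef_pos, read_tcp_rot, read_ft_force, read_ft_torque, read_finger_gap, read_grasp_force gives the robot as it stands. Calls block until the motion is done:
- move_ptp(position, orientation): joint-space move of the TCP to a pose.
- movel(position, orientation=None, speed=0.15): straight line of the TCP; orientation=None keeps the orientation; speed is the mean speed in m/s.
- move_j(angles): joint-space move.
- move_gripper(opening, effort=None): finger opening in m; effort is the grip in N (None keeps the last); returns when the fingers have stopped.
- pause(seconds).
- inverse_kinematics(position, orientation): joint angles nearest the present ones, or None.
- read_camera(name): name is "scene" or "top" or "wrist"; returns the picture (480x640x3 uint8, red, green, blue); there is no depth.
- camera_params(name): a dict with "K" (3x3 intrinsics, pixels), "camera_from_world" (4x4, takes a point from world to camera coordinates). Camera axes: x right, y down, z forward; pixel columns grow to the right and rows downward; lengths in m; the calibration is good to about 2 mm. The wrist camera is an equidistant fisheye: a pixel r from the principal point sees the ray r / f radians off the axis. A picture is of the moment at which its call begins: read the wrist's pose just before it. camera_params takes no time and is no camera call; for the wrist camera it gives the pose at the moment of the call.
A pose or a line that the arm cannot do raises MotionError and nothing moves.
- sign_off(): hands the job in; it is judged then, once.
Trained networks look in the newest picture that a camera, given by its name, has taken for a name from the list of things; names that differ only in an ending like _2 or _b are one class to them, and where a whole thing is asked for, a point or a joint stands for the part that bears it (a point fixed in the world has none). Each returns a list of dicts, best first, with "confidence" (0 to 1); they miss things now and then, are a little off and sometimes report something else, mostly with a low value. They report only what shows in the picture. A call takes as long as a camera call.
- look_for(camera, name): "at" ([column, row] in pixels, amid what is visible of it).
- tip_of(camera, name): "at" ([column, row] in pixels: a listed point, or the origin of a listed thing).
Readings, each from a call of its own:
- read_time_s(): time.
- read_qpos(): joint angles.
- read_joint_vel(): joint speeds.
- read_effort(): joint torques, N m.
- read_eef_pos(): TCP position.
- read_tcp_rot(): TCP orientation.
- read_ft_force(): force on the tool from outside, world axes, zero at the start.
- read_ft_torque(): the same for the moment, N m.
- read_finger_gap(): finger opening in m.
- read_grasp_force(): force on a finger pad.
Only numpy, scipy, OpenCV 4.12 (cv2) and the standard library are available. Lean on these libraries where they do the work, as an engineer would, in place of code of your own. Each camera call takes 0.05 s, during which the arm holds its last target. There are 200 camera calls.

## Working session

There is one attempt and no reset: what is moved stays moved. The work goes in short steps, each a Python script; the robot and the scene stay as the last script left them, time stands still between calls to the robot, and variables do not carry over. Pictures are saved under pics/ and viewed, at most 10 in all, crops included, and the job is handed in when it is done.

```bash
mkdir -p pics; ls; cat > h.py <<'E'
from bench import *
import numpy as np, cv2
from scipy.spatial.transform import Rotation as R
def save(cam,name):
    im=read_camera(cam); cv2.imwrite('pics/'+name+'.png',im[:,:,::-1]); return im
def ray(cam,px,P=None):
    P=P or camera_params(cam); K=np.array(P['K']);T=np.array(P['camera_from_world'])
    x=(px[0]-K[0,2])/K[0,0]; y=(px[1]-K[1,2])/K[1,1]
    if cam=='wrist':
        r=np.hypot(x,y); s=np.sin(r)/max(r,1e-9); d=np.array([x*s,y*s,np.cos(r)])
    else: d=np.array([x,y,1.])
    Rm=T[:3,:3]; return -Rm.T@T[:3,3], Rm.T@d/np.linalg.norm(d)
def tri(rays):
    A=np.zeros((3,3));b=np.zeros(3)
    for o,d in rays:
        M=np.eye(3)-np.outer(d,d);A+=M;b+=M@o
    p=np.linalg.solve(A,b); return p,[np.linalg.norm((np.eye(3)-np.outer(d,d))@(p-o)) for o,d in rays]
def atz(r,z): o,d=r; return o+d*(z-o[2])/d[2]
def proj(cam,p,P=None):
    P=P or camera_params(cam);K=np.array(P['K']);T=np.array(P['camera_from_world'])
    c=T[:3,:3]@p+T[:3,3]
    if cam=='wrist':
        r=np.hypot(c[0],c[1]);s=np.arctan2(r,c[2])/max(r,1e-9)
    else: s=1/c[2]
    return np.array([K[0,0]*c[0]*s+K[0,2],K[1,1]*c[1]*s+K[1,2]])
E
python3 - <<'E'
from h import *
names=["test_cartridge","notch","check_cartridge","cartridge_stand","analyser","well_mouth","lid_hinge","lid_edge","tape_roll","needle_pack","contact_plate"]
for c in ("scene","top"):
    save(c,c+'0'); P=camera_params(c); print(c,np.round(P['camera_from_world'],3).tolist(),np.round(P['K'],1).tolist())
    for n in names:
        print(n,[(np.round(a['at'],1).tolist(),round(a['confidence'],2)) for a in tip_of(c,n)[:2]])
print(read_time_s())
E
```

```text
pics
scene [[0.76, -0.65, 0.005, -0.36], [-0.36, -0.427, -0.829, 0.27], [0.541, 0.629, -0.559, 0.671], [0.0, 0.0, 0.0, 1.0]] [[436.7, 0.0, 327.1], [0.0, 436.7, 247.9], [0.0, 0.0, 1.0]]
test_cartridge [([243.8, 216.0], 0.7), ([332.4, 323.6], 0.31)]
notch [([243.1, 215.1], 0.56)]
check_cartridge [([223.6, 232.8], 0.61)]
cartridge_stand [([235.0, 228.4], 0.55)]
analyser [([419.0, 364.1], 0.89)]
well_mouth [([425.7, 324.9], 0.77)]
lid_hinge [([448.6, 316.6], 0.68)]
lid_edge [([492.7, 259.1], 0.69)]
tape_roll [([331.7, 324.0], 0.98)]
needle_pack [([293.4, 314.5], 0.89)]
contact_plate [([421.0, 340.2], 0.79)]
top [[-0.013, -1.0, -0.002, 0.035], [-0.992, 0.013, -0.126, 0.479], [0.126, -0.0, -0.992, 1.077], [0.0, 0.0, 0.0, 1.0]] [[452.3, 0.0, 319.7], [0.0, 452.3, 241.3], [0.0, 0.0, 1.0]]
test_cartridge [([334.2, 278.1], 0.69), ([175.1, 232.0], 0.59)]
notch [([173.5, 234.0], 0.67)]
check_cartridge [([186.2, 267.8], 0.43)]
cartridge_stand [([182.7, 249.8], 0.56)]
analyser [([432.8, 238.8], 0.65), ([336.1, 280.3], 0.44)]
well_mouth [([438.7, 237.9], 0.61)]
lid_hinge [([441.2, 215.8], 0.8)]
lid_edge [([449.8, 165.8], 0.72), ([361.2, 266.8], 0.44)]
tape_roll [([359.5, 263.0], 0.46), ([448.6, 166.4], 0.31)]
needle_pack [([334.8, 278.7], 0.79)]
contact_plate [([434.3, 240.9], 0.6)]
1.2
```

View pics/scene0.png

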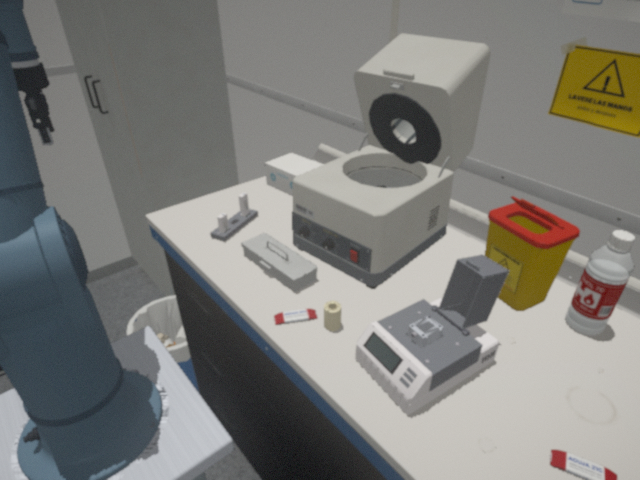

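View pics/top0.png

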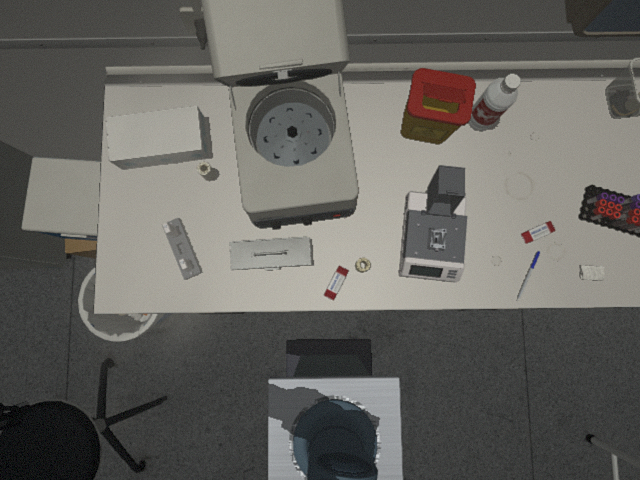

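```bash
python3 - <<'E'
from h import *
px={'test':([243.8,216],[175.1,232]),'notch':([243.1,215.1],[173.5,234]),'check':([223.6,232.8],[186.2,267.8]),'stand':([235,228.4],[182.7,249.8]),'analyser':([419,364.1],[432.8,238.8]),'well':([425.7,324.9],[438.7,237.9]),'hinge':([448.6,316.6],[441.2,215.8]),'edge':([492.7,259.1],[449.8,165.8]),'tape':([331.7,324],[359.5,263]),'needle':([293.4,314.5],[334.8,278.7]),'plate':([421,340.2],[434.3,240.9])}
for n,(a,b) in px.items():
    p,e=tri([ray('scene',a),ray('top',b)]); print(n,p.round(4),np.round(e,4))
P=camera_params('wrist');print(np.round(P['K'],1).tolist(),np.round(P['camera_from_world'],3).tolist(),read_tcp_rot())
E
```

```text
test [0.5103 0.3909 0.0076] [0.0006 0.0006]
notch [0.5068 0.3925 0.0108] [0.0017 0.0017]
check [0.4247 0.36   0.0026] [0.0042 0.0042]
stand [ 0.4687  0.3744 -0.008 ] [0.0014 0.0014]
analyser [ 4.809e-01 -2.517e-01 -2.000e-04] [0.0066 0.0066]
well [ 0.476  -0.2467  0.0927] [0.0001 0.0001]
hinge [ 0.5283 -0.256   0.0866] [0.0006 0.0006]
edge [ 0.6262 -0.2598  0.1641] [0.0004 0.0004]
tape [ 0.4268 -0.0701 -0.004 ] [0.0011 0.0011]
needle [ 0.3854 -0.0056  0.0011] [0.0043 0.0043]
plate [ 0.4733 -0.245   0.0577] [0.0002 0.0002]
[[371.6, 0.0, 319.6], [0.0, 371.6, 242.3], [0.0, 0.0, 1.0]] [[0.24, 0.971, -0.0, -0.65], [0.935, -0.231, 0.27, -0.037], [0.262, -0.065, -0.963, 0.38], [0.0, 0.0, 0.0, 1.0]] [1.21575521e-01 9.92582184e-01 7.91293506e-06 2.00321107e-05]
```

The scene view shows the stand with the taller test cartridge at (243,200) at its far end. The analyser with its open lid is at (425,340), and the tape and needle pack are at (332,318) and (295,316). The top view agrees: stand at (182,250), well at (438,238). Next I take wrist views over the stand from two places.

```bash
cat >> h.py <<'E'
def rot(psi):
    c,s=np.cos(psi),np.sin(psi)
    return R.from_matrix(np.array([[-c,-s,0],[-s,c,0],[0,0,-1.]]))
def quat(psi): return rot(psi).as_quat()
E
python3 - <<'E'
from h import *
import pickle
psi=np.radians(20)
obs={}
for i,p in enumerate([(0.44,0.40,0.24),(0.50,0.36,0.24),(0.47,0.33,0.2)]):
    move_ptp(p,quat(psi)); pause(.2)
    P=camera_params('wrist'); save('wrist',f'ws{i}')
    for n in ["test_cartridge","notch","check_cartridge","cartridge_stand"]:
        r=tip_of('wrist',n); print(i,n,[(np.round(a['at'],1).tolist(),round(a['confidence'],2)) for a in r[:2]])
        if r: obs.setdefault(n,[]).append(ray('wrist',r[0]['at'],P))
    pickle.dump({k:np.array(v).tolist() for k,v in P.items()},open(f'Ps{i}.pkl','wb'))
for n,v in obs.items():
    if len(v)>1: p,e=tri(v);print(n,p.round(4),np.round(e,4))
print(read_time_s(),read_qpos().round(2) if hasattr(read_qpos(),'round') else read_qpos())
ims=[cv2.imread(f'pics/ws{i}.png') for i in (0,1)]
cv2.imwrite('pics/ws01.png',cv2.resize(np.hstack(ims),(800,300),interpolation=cv2.INTER_AREA))
E
```

```text
0 test_cartridge [([286.1, 271.5], 0.59)]
0 notch [([285.4, 261.2], 0.75)]
0 check_cartridge [([278.7, 183.8], 0.89)]
0 cartridge_stand [([286.6, 228.2], 0.6)]
1 test_cartridge [([344.1, 231.7], 0.81)]
1 notch [([344.8, 223.2], 0.63)]
1 check_cartridge [([340.7, 142.0], 0.87)]
1 cartridge_stand [([341.1, 188.6], 0.57)]
2 test_cartridge [([365.7, 277.4], 0.86)]
2 notch [([370.9, 270.9], 0.96)]
2 check_cartridge [([365.6, 183.6], 0.97)]
2 cartridge_stand [([363.5, 230.6], 0.84)]
test_cartridge [0.5102 0.391  0.0073] [0.0004 0.0005 0.0006]
notch [0.4974 0.3872 0.022 ] [0.0024 0.0019 0.0016]
check_cartridge [0.4282 0.3563 0.0151] [0.0018 0.001  0.0009]
cartridge_stand [ 0.4734  0.3763 -0.0164] [0.0003 0.0007 0.0005]
4.65 [-0.83  0.29  0.17  1.84 -0.06  1.02  1.28]
```

View pics/ws1.png

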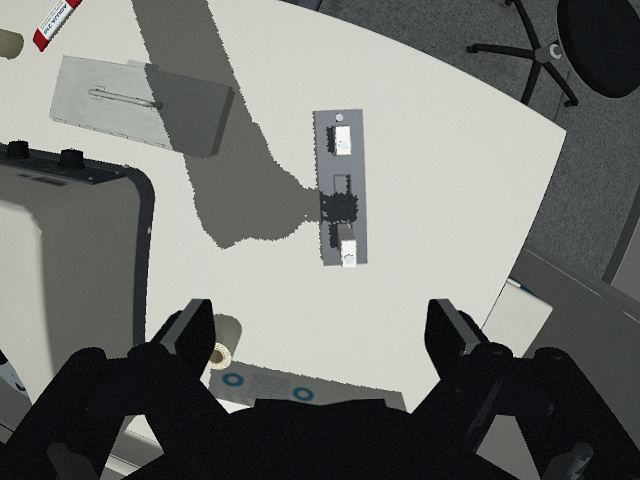

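The stand spans (313–367, 110–265). The check cartridge is at (343,140) at the robot end, and the test cartridge is at (347,245) with its top face near (349,259). Triangulation agrees with the fixed cameras. I'll refine the yaw and the top face next.

```bash
python3 - <<'E'
from h import *
import pickle
P={k:np.array(v) for k,v in pickle.load(open('Ps1.pkl','rb')).items()}
c=[atz(ray('wrist',q,P),.016)[:2] for q in [(314,111),(362,109),(367,264),(322,265)]]
c=np.array(c);print(c.round(4),'centre',c.mean(0))
for a,b in((0,3),(1,2),(0,1),(3,2)): v=c[b]-c[a];print(np.linalg.norm(v).round(4),np.degrees(np.arctan2(v[1],v[0])).round(2))
# white blob of top face at z=.074 in all three views
for i in range(3):
    P={k:np.array(v) for k,v in pickle.load(open(f'Ps{i}.pkl','rb')).items()}
    im=cv2.imread(f'pics/ws{i}.png');p=proj('wrist',np.array([.510,.391,.074]),P).round().astype(int)
    b=proj('wrist',np.array([.510,.391,.004]),P)
    print(i,'pred top',p,'base',b.round(1))
    cr=im[p[1]-40:p[1]+40,p[0]-40:p[0]+40]
    m=(cv2.cvtColor(cr,cv2.COLOR_BGR2GRAY)>225).astype(np.uint8)
    n,l,s,ce=cv2.connectedComponentsWithStats(m)
    for k in range(1,n):
        if s[k,4]>40:
            pts=np.argwhere(l==k)[:,::-1]+p-40
            rr=cv2.minAreaRect(np.array([atz(ray('wrist',q,P),.074)[:2]*1000 for q in pts],np.float32))
            print(s[k,4],(ce[k]+p-40).round(1),np.round(rr[0],1),np.round(rr[1],1),round(rr[2],1))
    cv2.imwrite(f'pics/c{i}.png',cv2.resize(cr,None,fx=3.3,fy=3.3,interpolation=cv2.INTER_NEAREST))
cv2.imwrite('pics/cc.png',np.hstack([cv2.imread(f'pics/c{i}.png') for i in range(3)]))
E
```

```text
[[0.4104 0.3232]
 [0.3928 0.3641]
 [0.5315 0.4237]
 [0.5478 0.3819]] centre [0.47062449 0.37322797]
0.1494 23.11
0.1509 23.26
0.0445 113.33
0.0449 111.37
0 pred top [280 298] base [286.7 270. ]
139 [279.4 295.3] [508.8 390. ] [13.3  9.9] 22.9
55 [281.  309.6] [519.7 394.6] [6.8 9.8] 21.0
1 pred top [349 251] base [343.6 230.5]
273 [348.9 252.8] [512.8 391.7] [22.6 10.7] 21.8
2 pred top [376 310] base [365.5 276.6]
260 [376.1 311.5] [512.8 392.2] [22.4  9.4] 23.3
```

View pics/cc.png

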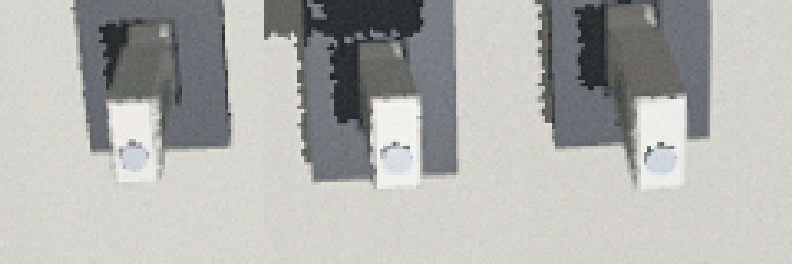

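Yaw is 23°, the top centre is (0.5128, 0.3917), and the height matches (24×12 mm at z = 0.074). I'll grasp now.

```bash
python3 - <<'E'
from h import *
q=quat(np.radians(23)); c=np.array([.5128,.3917])
move_gripper(.05,80)
move_ptp((*c,.15),q); movel((*c,.062),speed=.1)
print(read_ft_force(),read_eef_pos())
move_gripper(0,80); print(read_finger_gap(),read_grasp_force(),read_ft_force())
movel((*c,.16),speed=.1); print(read_finger_gap(),read_grasp_force(),read_ft_force(),read_time_s())
movel((.43,.35,.25),speed=.25)
movel((.40,.05,.25),quat(0),speed=.25)
move_ptp((.44,-.22,.28),quat(np.radians(-8)))
pause(.2);P=camera_params('wrist');save('wrist','wa0')
for n in ["test_cartridge","notch","analyser","well_mouth","lid_hinge","lid_edge","contact_plate"]:
    print(n,[(np.round(a['at'],1).tolist(),round(a['confidence'],2)) for a in tip_of('wrist',n)[:2]])
print(read_time_s(),read_qpos(),read_finger_gap())
E
```

```text
[0.34433355 1.00427125 1.0282424 ] [0.51349142 0.39215306 0.06280373]
0.010736464138021125 79.24160443246365 [0.45083758 0.67908591 3.17938411]
0.010696523872280195 78.6449422314763 [ 0.47391261 -0.41545799 -0.4217013 ] 8.1417
test_cartridge [([319.9, 270.7], 0.64), ([491.7, 135.1], 0.63)]
notch [([319.6, 254.7], 0.93)]
analyser []
well_mouth [([293.6, 262.3], 0.91)]
lid_hinge [([300.7, 237.5], 0.59)]
lid_edge [([294.2, 259.7], 0.2)]
contact_plate [([296.0, 251.4], 0.89), ([444.4, 172.7], 0.31)]
11.8333 [-0.40239636  0.04057138  0.81308165  1.96499407 -0.03235204  1.14886285
  1.8547094 ] 0.011129189747220814
```

View pics/wa0.png

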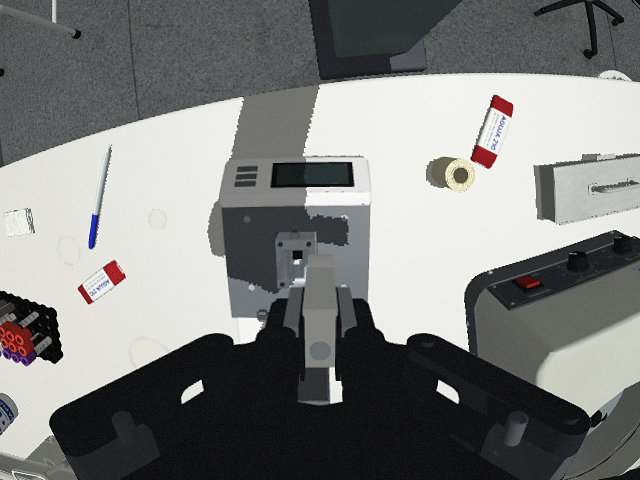

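The cartridge is held between the pads at (320,300). The well block is at (296,258), the display at (312,175) and the tape at (459,175). Next come two side-offset views of the block, for its position, yaw and true rim height.

```bash
python3 - <<'E'
from h import *
import pickle
obs={}
for i,p in enumerate([(.43,-.175,.24),(.43,-.315,.24),(.40,-.245,.27)]):
    move_ptp(p,quat(np.radians(-8))); pause(.2)
    P=camera_params('wrist'); save('wrist',f'wb{i}')
    pickle.dump(P,open(f'Pb{i}.pkl','wb'))
    for n in ["analyser","well_mouth","lid_hinge","contact_plate","notch","test_cartridge"]:
        r=tip_of('wrist',n); print(i,n,[(np.round(a['at'],1).tolist(),round(a['confidence'],2)) for a in r[:2]])
        if r and n[0]in'awlc': obs.setdefault(n,[]).append(ray('wrist',r[0]['at'],P))
    w=proj('wrist',np.array([.476,-.247,.084]),P).round().astype(int);print('crop',w)
    im=cv2.imread(f'pics/wb{i}.png');cr=im[max(0,w[1]-66):w[1]+66,w[0]-66:w[0]+66];cv2.imwrite(f'pics/d{i}.png',cv2.resize(cr,(396,396),interpolation=cv2.INTER_CUBIC))
cv2.imwrite('pics/dd.png',np.hstack([cv2.imread(f'pics/d{i}.png') for i in range(2)]))
for n,v in obs.items():
    if len(v)>1: p,e=tri(v);print(n,p.round(4),np.round(e,4))
print(read_time_s())
E
```

```text
0 analyser [([262.2, 259.6], 0.86), ([420.7, 185.7], 0.32)]
0 well_mouth [([243.2, 291.3], 0.7), ([254.7, 347.1], 0.21)]
0 lid_hinge [([256.1, 349.6], 0.85)]
0 contact_plate [([253.3, 277.8], 0.59)]
0 notch [([320.3, 254.6], 0.61)]
0 test_cartridge [([318.8, 272.7], 0.63)]
crop [244 291]
1 analyser [([392.0, 242.3], 0.94)]
1 well_mouth [([407.6, 273.1], 0.55)]
1 lid_hinge [([402.1, 333.1], 0.67), ([576.0, 137.0], 0.33)]
1 contact_plate [([403.2, 260.0], 0.97), ([320.5, 258.0], 0.74)]
1 notch [([319.0, 254.5], 0.88)]
1 test_cartridge [([322.6, 271.4], 0.77)]
crop [407 272]
2 analyser [([332.3, 272.9], 0.78), ([473.8, 207.5], 0.18)]
2 well_mouth []
2 lid_hinge []
2 contact_plate [([333.5, 288.5], 0.58)]
2 notch [([319.9, 257.2], 0.63)]
2 test_cartridge [([321.9, 271.6], 0.9)]
crop [331 301]
analyser [ 0.4761 -0.2435  0.0031] [0.0009 0.0019 0.0027]
well_mouth [ 0.4758 -0.247   0.086 ] [0.0008 0.0008]
lid_hinge [ 0.5406 -0.2519  0.0721] [0. 0.]
contact_plate [ 0.476  -0.2437  0.0547] [0.0005 0.0002 0.0003]
14.875
```

View pics/dd.png

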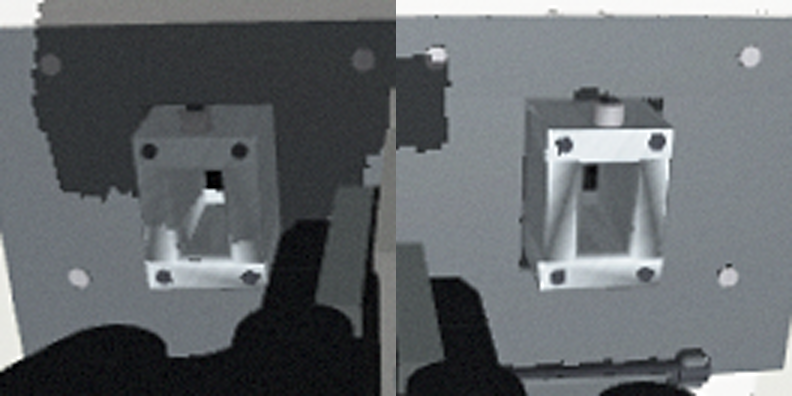

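Both crops show the block's top face with its four screws and the deck screws, so I'll triangulate those.

```bash
python3 - <<'E'
from h import *
import pickle
P=[pickle.load(open(f'Pb{i}.pkl','rb')) for i in(0,1)]
o=[np.array([178,225]),np.array([341,206])]
L=dict(h1=((149,151),(168,145)),h2=((240,151),(261,143)),h3=((251,277),(249,274)),h4=((164,277),(163,276)),TL=((134,137),(151,130)),BR=((266,288),(265,287)),BL=((147,288),(143,290)),d1=((50,65),(41,54)),d2=((363,60),(355,57)))
r={}
for n,pq in L.items():
    rs=[ray('wrist',(np.array(pq[k])+.5)/3-.5+o[k],P[k]) for k in(0,1)]
    r[n],e=tri(rs);print(n,r[n].round(4),np.round(e,4))
h=np.array([r[f'h{i}'] for i in(1,2,3,4)]);print('centre',h.mean(0),'cornermid',(r['TL']+r['BR'])/2)
a=lambda v:np.degrees(np.arctan2(v[1],v[0])).round(2)
print('yaw x:',a(h[3]-h[0]),a(h[2]-h[1]),a(r['BL']-r['TL']),'y+90:',a(h[0]-h[1])-90,a(h[3]-h[2])-90,a(r['d1']-r['d2'])-90)
# yaw from whole deck: block face at constant z
z=h[:,2].mean()
for k in(0,1):
    q=[atz(ray('wrist',(np.array(L[f'h{i}'][k])+.5)/3-.5+o[k],P[k]),z)[:2] for i in(1,2,3,4)]
    print(np.mean(q,0),a(q[3]-q[0]),a(q[2]-q[1]),a(q[0]-q[1])-90,a(q[3]-q[2])-90)
    d=[atz(ray('wrist',(np.array(L[f'd{i}'][k])+.5)/3-.5+o[k],P[k]),.07)[:2] for i in(1,2)];print('deck',np.round(d,4),a(d[0]-d[1])-90)
E
```

```text
h1 [ 0.4574 -0.2557  0.0906] [0. 0.]
h2 [ 0.4603 -0.2306  0.0915] [0.0001 0.0001]
h3 [ 0.4981 -0.2352  0.0906] [0. 0.]
h4 [ 0.4945 -0.2597  0.0917] [0.0003 0.0003]
TL [ 0.4534 -0.2596  0.0888] [0.0001 0.0001]
BR [ 0.5015 -0.2313  0.0926] [0.0004 0.0004]
BL [ 0.4976 -0.2655  0.0918] [0.0001 0.0001]
d1 [ 0.4336 -0.2851  0.0731] [0.0006 0.0006]
d2 [ 0.4454 -0.196   0.0726] [0.0001 0.0001]
centre [ 0.47759321 -0.24530948  0.09110887] cornermid [ 0.47746585 -0.24543595  0.0906949 ]
yaw x: -6.24 -7.05 -7.7 y+90: -186.42000000000002 -188.42000000000002 -187.54000000000002
[ 0.47769399 -0.24532541] -6.71 -6.8 -187.28 -186.34
deck [[ 0.4349 -0.2864]
 [ 0.446  -0.1963]] -187.03
[ 0.47749833 -0.24532005] -5.95 -7.45 -186.85 -187.87
deck [[ 0.4337 -0.2849]
 [ 0.4462 -0.195 ]] -187.87
```

```bash
python3 - <<'E'
from h import *
P=camera_params('wrist');Rt=R.from_quat(read_tcp_rot());t=np.array(read_eef_pos());print(t,np.degrees(Rt.as_euler('zyx')).round(2))
def intool(px,zt):
    o,d=ray('wrist',px,P);o=Rt.inv().apply(o-t);d=Rt.inv().apply(d);return (o+d*(zt-o[2])/d[2]).round(4)
for q in [(320,270.7),(318.8,272.7),(322.6,271.4),(321.9,271.6)]: print('base',intool(q,.0585))
for q in [(319.6,254.7),(320.3,254.6),(319,254.5),(319.9,257.2)]: print('notch(lip x=+.012/.0085)',intool(q,.0455))
im=cv2.imread('pics/wb1.png')
cv2.imwrite('pics/e.png',cv2.resize(im[235:385,270:370],(533,600-0),fx=0,fy=0,interpolation=cv2.INTER_CUBIC)[:600])
for x in(-.012,.012):
  for y in (-.006,.006): 
    for z in (-.0115,.0585): print(x,y,z,proj('wrist',t+Rt.apply([x,y,z]),P).round(1))
E
```

```text
[ 0.39989447 -0.24532905  0.26984059] [-1.7196e+02 -4.0000e-02  1.7997e+02]
base [ 0.0007 -0.      0.0585]
base [-0.0004 -0.0006  0.0585]
base [0.0003 0.0014 0.0585]
base [0.0002 0.001  0.0585]
notch(lip x=+.012/.0085) [ 0.0136 -0.0002  0.0455]
notch(lip x=+.012/.0085) [0.0137 0.0001 0.0455]
notch(lip x=+.012/.0085) [ 0.0137 -0.0005  0.0455]
notch(lip x=+.012/.0085) [ 0.0124 -0.0001  0.0455]
-0.012 -0.006 -0.0115 [303.7 368. ]
-0.012 -0.006 0.0585 [308.8 292.8]
-0.012 0.006 -0.0115 [336.5 368. ]
-0.012 0.006 0.0585 [331.1 292.9]
0.012 -0.006 -0.0115 [302.5 310.1]
0.012 -0.006 0.0585 [308.4 250.1]
0.012 0.006 -0.0115 [337.9 310.1]
0.012 0.006 0.0585 [331.7 250.1]
```

View pics/e.png

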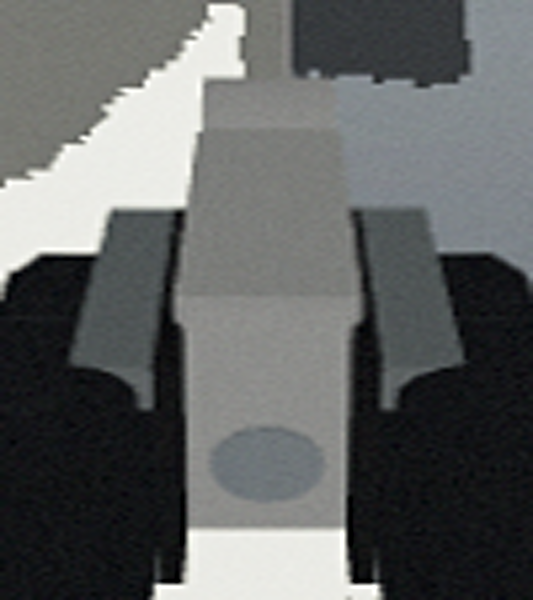

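The cartridge sits square in the gripper: top edges at rows 309 and 367 mean it is about 0.5 mm towards the robot, and it is upright. I'll align over the well and go down to the first resistance with force monitoring.

```bash
python3 - <<'E'
from h import *
psi=np.radians(-7); q=quat(psi); w=np.array([.4776,-.2453])+.0005*np.array([np.cos(psi),np.sin(psi)])
H=.0588
move_ptp((*w,.18),q); pause(.3); f0=np.array(read_ft_force()); print(read_time_s(),f0,read_eef_pos(),read_ft_torque())
movel((*w,.100+H),speed=.06)
z=.100
while z>.068:
    z-=.001; movel((*w,z+H),speed=.02); f=np.array(read_ft_force())-f0
    if abs(f).max()>1: print(round(z,4),f.round(2),np.round(read_eef_pos(),4),read_time_s())
    if f[2]>6: break
E
```

```text
15.725 [ 0.44018759 -0.12626902  0.2405976 ] [ 0.47810457 -0.24582348  0.18148364] [0.04937179 0.00867046 0.02901442]
0.095 [ 0.72  0.39 -1.39] [ 0.478  -0.2453  0.1537] 17.475
0.085 [ 0.41  1.16 -0.66] [ 0.478  -0.2453  0.1437] 19.975
0.084 [-0.47 -0.37 -1.06] [ 0.478  -0.2453  0.1427] 20.225
0.08 [-1.32  0.12 -0.29] [ 0.478  -0.2453  0.1387] 21.225
0.078 [-1.19  0.27 -0.58] [ 0.478  -0.2453  0.1367] 21.725
0.077 [-0.08 -0.13 -2.04] [ 0.478  -0.2453  0.1357] 21.975
0.072 [0.91 0.29 1.72] [ 0.4787 -0.2456  0.1312] 23.225
0.071 [0.64 0.64 4.63] [ 0.4787 -0.2458  0.1304] 23.475
0.07 [-0.15 -0.52  3.87] [ 0.4787 -0.2459  0.1294] 23.725
0.069 [ 1.28 -0.18  3.56] [ 0.4786 -0.2459  0.1281] 23.975
0.068 [ 2.05 -1.03  1.04] [ 0.4786 -0.2455  0.1267] 24.225
```

```bash
cat >> h.py <<'E'
def favg(f0,n=5):
    s=[]
    for _ in range(n): pause(.02); s.append(np.array(read_ft_force())-f0)
    return np.mean(s,0).round(2)
E
python3 - <<'E'
from h import *
psi=np.radians(-7); w=np.array([.4776,-.2453])+.0005*np.array([np.cos(psi),np.sin(psi)])
H=.0588; f0=np.array([.44,-.13,.24]); z=.068
print(favg(f0))
while z>.0605:
    z-=.001; movel((*w,z+H),speed=.02); print(round(z,4),favg(f0),np.round(read_eef_pos(),4))
print(read_time_s(),read_finger_gap())
E
```

```text
[ 2.59 -1.18  0.42]
0.067 [ 2.9  -0.89  2.64] [ 0.4787 -0.2454  0.126 ]
0.066 [ 3.89 -0.96  1.07] [ 0.4786 -0.2453  0.1248]
0.065 [ 4.86 -1.73 -0.12] [ 0.4786 -0.2452  0.1236]
0.064 [ 5.53 -0.66 -1.55] [ 0.4786 -0.2452  0.1225]
0.063 [ 5.05 -0.67 -0.6 ] [ 0.4786 -0.2452  0.1216]
0.062 [ 5.59 -0.99 -2.65] [ 0.4785 -0.2451  0.1203]
0.061 [ 6.32 -1.46 -3.34] [ 0.4785 -0.2451  0.1191]
0.06 [ 5.83 -1.02 -4.1 ] [ 0.4785 -0.245   0.1181]
26.975 0.010990401479071918
```

```bash
python3 - <<'E'
from h import *
f0=np.array([.44,-.13,.24]); pause(.2)
print(favg(f0,10),read_ft_torque(),read_eef_pos(),np.degrees(R.from_quat(read_tcp_rot()).as_euler('zyx')).round(2),read_grasp_force())
a=save('wrist','f0')[200:400,220:420]; b=save('scene','f1')[210:390,350:530]
cv2.imwrite('pics/ff.png',np.hstack([cv2.resize(a,(400,400),interpolation=cv2.INTER_CUBIC),cv2.resize(b,(400,400),interpolation=cv2.INTER_CUBIC)])[:,:,::-1])
for n in("lid_hinge","well_mouth","notch","test_cartridge"): print(n,[(np.round(x['at'],1),round(x['confidence'],2)) for x in tip_of('wrist',n)[:1]])
E
```

```text
[ 6.17 -1.48 -3.69] [-0.40669679 -1.71923258 -0.02788106] [ 0.47853941 -0.24497172  0.1180427 ] [-1.7302e+02  4.0000e-02  1.7996e+02] 78.37623104453087
lid_hinge [(array([319.9, 382.3]), 0.77)]
well_mouth []
notch [(array([321.3, 256.2]), 0.82)]
test_cartridge [(array([321.1, 272.9]), 0.78)]
```

View pics/ff.png

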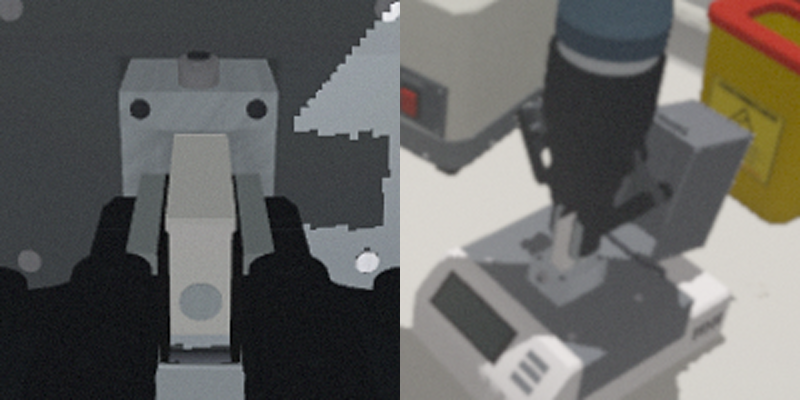

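The cartridge is seated squarely in the block and clear of the lid. The downward pull suggests the ball is nearing the lip, so I continue in 0.5 mm steps with a click detector.

```bash
python3 - <<'E'
from h import *
psi=np.radians(-7); w=np.array([.4776,-.2453])+.0005*np.array([np.cos(psi),np.sin(psi)])
H=.0588; f0=np.array([.44,-.13,.24]); z=.060; prev=favg(f0)
while z>.0562:
    z-=.0005; movel((*w,z+H),speed=.02); f=favg(f0); print(round(z,4),f,np.round(read_eef_pos(),4))
    if f[2]-prev[2]>2 or prev[0]-f[0]>2 : print('event');break
    prev=f
print(read_time_s(),read_finger_gap())
E
```

```text
0.0595 [ 6.58 -1.06 -4.46] [ 0.4785 -0.245   0.1175]
0.059 [ 6.92 -1.75 -6.64] [ 0.4784 -0.2449  0.1167]
0.0585 [ 7.01 -1.97 -7.04] [ 0.4784 -0.245   0.1161]
0.058 [ 6.76 -1.96 -6.13] [ 0.4784 -0.245   0.1157]
0.0575 [ 5.91 -1.26 -4.38] [ 0.4783 -0.245   0.1154]
0.057 [ 5.42 -1.24 -2.39] [ 0.4781 -0.245   0.1151]
0.0565 [ 4.65 -0.15 -1.35] [ 0.478  -0.245   0.1148]
0.056 [4.02 0.06 0.42] [ 0.4779 -0.245   0.1146]
30.3917 0.010449603745767172
```

The downward pull peaked (the ball snapping over the lip) and then vanished as the plate took load. The net force is about 0, so the cartridge is in balance between ball and plate. I'll release, back off, and check from the wrist.

```bash
python3 - <<'E'
from h import *
move_gripper(.035); pause(.2); f=np.array(read_ft_force()); print(f,read_eef_pos(),read_time_s())
p=np.array(read_eef_pos()); movel((.4781,-.2454,.22),speed=.15)
pause(.2);print(read_ft_force())
obs={}
import pickle
for i,p in enumerate([(.44,-.20,.24),(.44,-.29,.24)]):
    movel(p,speed=.2); pause(.2);P=camera_params('wrist');im=save('wrist',f'g{i}');pickle.dump(P,open(f'Pg{i}.pkl','wb'))
    for n in("test_cartridge","lid_edge","lid_hinge"):
        r=tip_of('wrist',n);print(n,[(np.round(x['at'],1),round(x['confidence'],2)) for x in r[:1]])
        if r: obs.setdefault(n,[]).append(ray('wrist',r[0]['at'],P))
    w=proj('wrist',np.array([.4776,-.2453,.1]),P).round().astype(int);print(w)
    cv2.imwrite(f'pics/gc{i}.png',cv2.resize(im[w[1]-60:w[1]+60,w[0]-60:w[0]+60,::-1],(400,400),interpolation=cv2.INTER_CUBIC))
for n,v in obs.items():
    if len(v)>1: p,e=tri(v);print(n,p.round(4),np.round(e,4))
cv2.imwrite('pics/gg.png',np.hstack([cv2.imread(f'pics/gc{i}.png') for i in(0,1)]));print(read_time_s())
E
```

```text
[ 0.07664983 -0.17341657  1.28408065] [ 0.47762553 -0.24534205  0.11462012] 30.95
[0.41266404 0.01201845 0.19648423]
test_cartridge [(array([275.6, 271.1]), 0.66)]
lid_edge []
lid_hinge [(array([276.4, 336.7]), 0.95)]
[269 287]
test_cartridge [(array([374.2, 259.3]), 0.95)]
lid_edge []
lid_hinge [(array([372.6, 328.3]), 0.92)]
[381 274]
test_cartridge [ 0.4789 -0.245   0.061 ] [0.0001 0.0001]
lid_hinge [ 0.5373 -0.2524  0.0754] [0.0009 0.0009]
33.8667
```

View pics/gg.png

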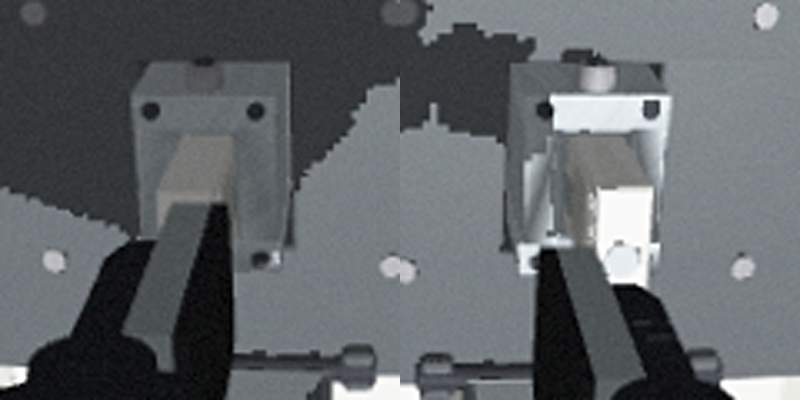

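```bash
python3 - <<'E'
from h import *
import pickle
P=[pickle.load(open(f'Pg{i}.pkl','rb')) for i in(0,1)]; o=[np.array([269,287])-60,np.array([381,274])-60]
for n,pq in dict(top=((157,193),(197,187)),h1=((150,110),(144,111)),h2=((256,111),(251,110))).items():
    p,e=tri([ray('wrist',(np.array(pq[k])+.5)*.3-.5+o[k],P[k]) for k in(0,1)]);print(n,p.round(4),np.round(e,4))
for k in (0,1):
  for z in (.122,.125,.128):
    c=np.array([.4778,-.2453]); psi=np.radians(-7); u=np.array([np.cos(psi),np.sin(psi)]);v=np.array([-u[1],u[0]])
    print(k,z,[((proj('wrist',np.array([*(c-.012*u+s*.006*v),z]),P[k])-o[k]+.5)/.3).round(0) for s in(-1,1)])
E
```

```text
top [ 0.4644 -0.2493  0.1263] [0.0002 0.0002]
h1 [ 0.4573 -0.2557  0.0906] [0.0001 0.0001]
h2 [ 0.4601 -0.2306  0.0912] [0.0001 0.0001]
0 0.122 [array([159., 189.]), array([215., 189.])]
0 0.125 [array([157., 194.]), array([213., 195.])]
0 0.128 [array([155., 199.]), array([211., 200.])]
1 0.122 [array([193., 185.]), array([248., 185.])]
1 0.125 [array([195., 190.]), array([251., 190.])]
1 0.128 [array([197., 195.]), array([254., 195.])]
```

The cartridge stands about 35.4 mm above the rim, so it is held. Next is the lid, but first I check that the yellow container behind it leaves room.

```bash
python3 - <<'E'
from h import *
print('base scene',[atz(ray('scene',q),0).round(3) for q in((487,290),(510,308),(550,290))])
print('base top',[atz(ray('top',q),0).round(3) for q in((402,137),(440,143))])
for a,b in(((490,212),(413,72)),((490,212),(405,110)),((549,250),(463,118)),((578,234),(475,80)),((536,243),(463,118)),((545,249),(405,110))):
    p,e=tri([ray('scene',a),ray('top',b)]);print(a,b,p.round(3),np.round(e,4))
psi=np.radians(-7);u=np.array([np.cos(psi),np.sin(psi)]);h=np.array([.5373,-.2525])
print([inverse_kinematics((*(h+u*x),z),quat(psi)) is not None for x,z in((.112,.30),(.112,.17),(-.08,.16))], h+u*.112)
E
```

```text
base scene [array([ 0.747, -0.211,  0.   ]), array([ 0.733, -0.274,  0.   ]), array([ 0.852, -0.299,  0.   ])]
base top [array([ 0.753, -0.188, -0.   ]), array([ 0.735, -0.286,  0.   ])]
(490, 212) (413, 72) [ 0.824 -0.166  0.157] [0.0297 0.0297]
(490, 212) (405, 110) [ 0.756 -0.168  0.17 ] [0.0037 0.0037]
(549, 250) (463, 118) [ 0.742 -0.301  0.153] [0.0039 0.0039]
(578, 234) (475, 80) [ 0.82  -0.322  0.168] [0.0029 0.0029]
(536, 243) (463, 118) [ 0.729 -0.288  0.17 ] [0.0047 0.0047]
(545, 249) (405, 110) [ 0.825 -0.225  0.072] [0.0474 0.0474]
[True, True, True] [ 0.64846517 -0.26614937]
```

The container begins at x ≈ 0.73 and is 0.17 m high, so the gripper (to 0.69) is clear. Closing the lid.

```bash
python3 - <<'E'
from h import *
psi=np.radians(-7);q=quat(psi);u=np.array([np.cos(psi),np.sin(psi)]);h=np.array([.5373,-.2525])
def tcp(cx,cz): return (*(h+u*(cx+.011)),.073+cz+.019)   # fingertip front corner at (cx,cz) from hinge
movel((.44,-.25,.28),speed=.25); move_gripper(0,40)
movel((*(h+u*.115),.28),q,speed=.25); pause(.1); f0=favg(np.zeros(3)); print('f0',f0)
movel(tcp(.101,.076),speed=.12); print('down',favg(f0),np.round(read_eef_pos(),4),read_time_s())
s=.092
for th in np.arange(1.72,-.001,-.12).tolist()+[0]:
    cx,cz=-np.cos(th)*s+np.sin(th)*.067, np.sin(th)*s+np.cos(th)*.067
    movel(tcp(cx,cz),speed=.07); f=favg(f0,2); print(round(th,2),f)
    if abs(f).max()>15: print('stop');break
print(np.round(read_eef_pos(),4),read_time_s())
E
```

```text
f0 [-0.22 -0.35  0.27]
down [ 0.35  0.32 -0.07] [ 0.6492 -0.2667  0.1694] 37.025
1.72 [0.64 0.62 0.03]
1.6 [ 0.29  0.55 -0.69]
1.48 [-0.48  0.64 -0.19]
1.36 [ 0.47  0.19 -0.82]
1.24 [-0.05 -0.75 -0.08]
1.12 [ 0.1   0.66 -0.5 ]
1.0 [ 0.27  0.58 -0.35]
0.88 [0.51 0.54 0.49]
0.76 [ 0.27  0.9  -0.01]
0.64 [ 0.64 -0.16  0.44]
0.52 [ 0.72  0.5  -0.1 ]
0.4 [ 0.85 -0.06 -1.  ]
0.28 [0.73 0.3  0.26]
0.16 [-0.    0.39 -0.48]
0.04 [-0.24  0.13 -0.34]
0 [ 1.62 -0.03  2.23]
[ 0.4581 -0.243   0.1597] 43.05
```

```bash
python3 - <<'E'
from h import *
f0=np.array([-.22,-.35,.27]); p=np.array([.4574,-.2427,.159])
for k in range(6):
    p[2]-=.0007; movel(p,speed=.03); f=favg(f0); print(p[2].round(4),f,read_eef_pos()[2])
    if f[2]>6: break
movel((*p[:2],.24),speed=.15); movel((.40,-.20,.30),speed=.2); pause(.2)
im=save('scene','z0')[200:400,330:530]; cv2.imwrite('pics/z1.png',cv2.resize(im[:,:,::-1],(500,500),interpolation=cv2.INTER_CUBIC))
rs=[]
for c in('scene','top','wrist'):
    if c!='scene': read_camera(c)
    r=tip_of(c,'lid_edge'); print(c,r[:1])
    if r: rs.append(ray(c,r[0]['at']))
if len(rs)>1: print(tri(rs))
print(read_time_s(),read_ft_force())
E
```

```text
0.1583 [-0.76  2.06  8.9 ] 0.15957810575879447
scene [{'at': [407.7, 312.8], 'confidence': 0.94}]
top [{'at': [437.2, 255.9], 'confidence': 0.64}]
wrist [{'at': [277.9, 269.0], 'confidence': 0.86}]
(array([ 0.43230299, -0.23555805,  0.13611218]), [np.float64(0.0032507407479342135), np.float64(0.005742038426289378), np.float64(0.0035545329495425423)])
45.4417 [-0.28793719  0.76306572  0.29586234]
```

View pics/z1.png

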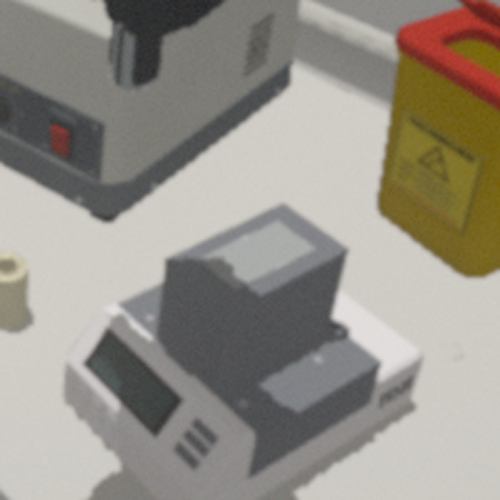

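The lid lies flat and shut on the deck. At 8.9 N of resistance the roof stood at 0.1406 m, against 0.140 m expected. The robot is clear, so I'm handing in.

```bash
python3 -c "
from bench import *
print(sign_off(),read_time_s())"
```

```text
the job is handed in; nothing more can be done
the job is handed in; nothing more can be done
```

The test cartridge is clicked into the well and the lid is shut over it, and the job was handed in at about 45 s; the click and the hold were judged from the force readings and the camera, and no verdict came back.

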